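# Tug-test three push-fit plugs and seat the one that does not hold

### The job

Check that all three plugs in the pull-test block are retained: tug each one straight up with about 14 N, so that its drag pointer ends between the two white marks and never above the upper one. One plug was never pushed in far enough and comes up freely: press it down until it clicks under its catch, then tug it in the same way to prove that it holds. Let go of them all, and leave the things lying round the block where they are.

Things in the scene. Friction and masses are not known exactly. Their poses are not given: they have to be found in the camera images.
- block: Pull-test block fixed to the table: dark steel plate 90 x 280 x 12 mm, origin under its centre, x across it (pointer windows on the -x side), y along the row. On it stand three identical aluminium sockets, 44 x 50 mm, 50 mm high (tops 62 mm above the table), 80 mm apart along y, a grey plug in each. They stand in any order: the letters p, q, r do not tell which place is which.
- seat_1 (a point): On the axis of the left-hand (+y end) plug, 105 mm above the table, 43 mm above the socket's top face: a good grip height whatever the plug's lift (0 to 17 mm). The point is fixed to the block and does not follow the plug. Plugs: round grip 22 mm in diameter, 57 mm long, below a collar 30 mm in diameter, 8 mm thick, its top 130 mm above the table when fully down.
- seat_2 (a point): On the axis of the middle plug, 105 mm above the table, 43 mm above the socket's top face: a good grip height whatever the plug's lift (0 to 17 mm). The point is fixed to the block and does not follow the plug. Plugs only slide straight up and down; a seal drags on them with 1.5 N, so they stay where left.
- seat_3 (a point): On the axis of the right-hand (-y end) plug, 105 mm above the table, 43 mm above the socket's top face: a good grip height whatever the plug's lift (0 to 17 mm). The point is fixed to the block and does not follow the plug. The one unheld plug stands 13 to 16 mm up.
- plug_p (a joint): Lift of plug p, m, 0 = fully down (hard), stop at 0.036. A caught plug starts at 0 to 0.006 and slides freely up to 0.0065, where its sprung catch holds it with 2 N per mm. The plug not yet caught (to be found) starts at 0.013 to 0.016 and lifts freely to the stop; pressed down with about 10 N it clicks under its catch at 0.0065.
- pointer_p (a joint): Drag pointer of plug p, m, 0 at the start: brass bar 12 mm wide in the black window on its socket's front. A caught plug's catch carries it up 1 mm per 2 N of pull, and it stays at the highest pull. The two white marks are at 0.004 and 0.0085, about 10 and 19 N with the drag; 14 N puts it near 0.0057.
- plug_q (a joint): Lift of plug q, m, 0 = fully down (hard), stop at 0.036. A caught plug starts at 0 to 0.006 and slides freely up to 0.0065, where its sprung catch holds it with 2 N per mm. The plug not yet caught (to be found) starts at 0.013 to 0.016 and lifts freely to the stop; pressed down with about 10 N it clicks under its catch at 0.0065.
- pointer_q (a joint): Drag pointer of plug q, m, 0 at the start: brass bar 12 mm wide in the black window on its socket's front. A caught plug's catch carries it up 1 mm per 2 N of pull, and it stays at the highest pull. The two white marks are at 0.004 and 0.0085, about 10 and 19 N with the drag; 14 N puts it near 0.0057.
- plug_r (a joint): Lift of plug r, m, 0 = fully down (hard), stop at 0.036. A caught plug starts at 0 to 0.006 and slides freely up to 0.0065, where its sprung catch holds it with 2 N per mm. The plug not yet caught (to be found) starts at 0.013 to 0.016 and lifts freely to the stop; pressed down with about 10 N it clicks under its catch at 0.0065.
- pointer_r (a joint): Drag pointer of plug r, m, 0 at the start: brass bar 12 mm wide in the black window on its socket's front. A caught plug's catch carries it up 1 mm per 2 N of pull, and it stays at the highest pull. The two white marks are at 0.004 and 0.0085, about 10 and 19 N with the drag; 14 N puts it near 0.0057.
- ptfe_roll: Bystander: roll of white tape lying flat by the block, 51 mm wide, 14 mm high; origin at the centre of its underside.
- union_20: Bystander: white plastic pipe union lying by the block, 40 x 51 x 40 mm; origin at the centre of its underside.
- brass_nipple: Bystander: brass hex nipple lying behind the block, 25 x 47 x 22 mm; origin at the centre of its underside.
- tube_cutter: Bystander: small tubing cutter lying to the left, 36 x 117 x 24 mm; origin at the centre of its underside.

How it is judged:
On the way, in this order (a step that is already met when the one before it is completed fails the run):
1. the plug that was not held is pressed down until it clicks (value of joint plug_r below 0.0075 m), for 0.1 s.
2. that plug, now caught, is tugged until its pointer passes the lower mark (value of joint pointer_r above 0.004 m), for 0.1 s.
At the end, for the whole second after the job is handed in: All three drag pointers stand between their marks (4 to 8.5 mm), all three plugs are caught (lift under 8.5 mm) and at rest, and the robot has let go (value of joint pointer_p between 0.004 and 0.0085 m and value of joint each of plug_p, pointer_q, plug_q, pointer_r, plug_r below 0.0085 m and velocity of joint each of plug_p, plug_q, plug_r below 0.01 m/s and value of joint each of pointer_q, pointer_r above 0.004 m); the robot touches nothing.
It fails at once if a thing lying round the block is moved by more than 20 mm (distance of any of ptfe_roll, union_20, brass_nipple, tube_cutter from where it was at the start of the episode above 0.02 m).
It also fails if it takes over 66 s, if anything falls off the work surface, if the arm or the gripper's body presses on something with over 40 N, if the wrist force passes 120 N, or if a joint passes its speed limit or range.

### The arm

A 6-joint arm with a two-finger parallel gripper is mounted at the origin on a cart in front of the work surface, level with it; the furniture and walls round the work are solid. World frame = base frame: x ahead of the robot, y to its left, z up, the work surface at z = 0. Lengths are in m, angles in rad, forces in N, time in s.
With the tool pointing down it reaches from about 0.375 to 0.9 m from the base axis. Payload 3.1 kg.
Tool frame: the origin (TCP) lies where the fingers leave the gripper's body, on its centre line; the fingertips stand 70 mm ahead of it and the grasp point (between the pads) lies 51 mm ahead of it; z points along the fingers, y is the line along which they close (so a half turn about z gives the same grasp; the last joint's range is limited). The gripper opens to 87 mm and grips with 3 to 60 N. Pads are 19 mm wide; open, the fingers measure 117 mm over their backs; the gripper's body (75 mm by 190 mm) begins 51 mm behind the grasp point.
Start: joints at [-1.373, 0.527, 1.433, -0, 1.181, -0.178], TCP at [0.229, -0.581, 0.292] pointing down, gripper open.
Joint ranges: [-3.08, 3.08], [-0.75, 2.2], [0.22, 2.44], [-1.43, 4.57], [0, 2.65], [-2.85, 2.85]. Speed limits (rad/s): [2.79, 2.79, 3.14, 3.14, 3.14, 3.14].

### API

Orientations are given as a unit quaternion [x, y, z, w].
In Python, from rig import robot gives the robot as it stands.
- The arm moves only by the tool send_rows, never from a script. Its argument "deltas" is text: rows parted by semicolons, each of 7 numbers parted by spaces: the shift along the tool's x, y, z in mm, then the turn, a rotation vector about the tool's x, y, z in degrees, then the opening, from 0 (shut) to 1 (fully open). A call has 1 to 10 rows; each row shifts and turns the commanded pose from where the row before left it, along the tool's axes as they then stand; what a row does not reach is not made up. A row lasts 1/8 s, in which the tool goes at most 62.5 mm and 10.7 degrees, less where a joint would pass 70% of its speed; a pose out of reach is approached as far as the arm can. A call is refused whole if a number of a shift passes 62.5 or a number of a turn 10.7, either way. A call with a gripper value outside its range is refused whole. The fingers move at their own pace and stop on an object; "newtons" is the grip in N (left out, the last holds). Time passes only in rows, so rows that do not move let the fingers close. It gives the time, the measured TCP pose, the force, the opening and the grip force at its end, in the units of the state.
- robot.get_obs(): the state, without advancing time (a new reading comes with each control period).
- robot.camera(name): name is "scene" or "top"; returns a dict with "image" (400x640x3 uint8, red, green, blue), "depth" (400x640 float32, m along the optical axis (not along the pixel's ray), 0 where there is no reading), "fovy" (degrees; the focal length in pixels is half the picture's height over the tangent of half this angle, whatever the lens; pixels are square), "cx", "cy" (the principal point, pixels), "k1" (the pictures are not rectified: a ray, as slopes to the right and down, at radius r is drawn at 1 + k1 r^2 times it, then the intrinsics apply), "rvec" (rotation vector, rad) and "tvec" (3), from world to camera coordinates, as OpenCV has them. Camera axes: x right, y down, z forward; pixel columns grow to the right and rows downward; lengths in m; the calibration is good to about 2 mm. A picture is of the moment at which its call begins.
- robot.hand_in(): hands the job in; it is judged then, once.
Trained networks look in the newest picture that a camera, given by its name, has taken for a name from the list of things; names that differ only in an ending like _2 or _b are one class to them, and where a whole thing is asked for, a point or a joint stands for the part that bears it (a point fixed in the world has none). Each returns a list of dicts, best first, with "p" (0 to 1); they miss things now and then, are a little off and sometimes report something else, mostly with a low value. They report only what shows in the picture. A call takes as long as a camera call.
- robot.find_in(camera, thing): "box" ([left, top, right, bottom] in pixels, round what is visible of it).
- robot.cut_out(camera, thing): "region" (400x640 bool, what is visible of it) and "box" ([left, top, right, bottom] in pixels, round what is visible of it).
The state is a dict: "time": time; "q": joint angles; "joint_velocities": joint speeds; "joint_torque": joint torques, N m; "position": TCP position; "tool_rot": TCP orientation; "ft_force": force on the tool from outside, world axes, zero at the start; "moment": the same for the moment, N m; "grip_width": finger opening in m; "grip_force": force on a finger pad.
Only numpy, scipy, OpenCV 4.12 (cv2) and the standard library are available. Lean on these libraries where they do the work, as an engineer would, in place of code of your own. Each camera call takes 0.05 s, during which the arm holds its last target. There are 200 camera calls.

## Working session

There is one attempt and no reset: what is moved stays moved. The work goes in short steps, Python scripts to look and compute and a tool call to move; the robot and the scene stay as the last step left them, time stands still between calls to the robot, and variables do not carry over. Pictures are saved under pics/ and viewed, at most 10 in all, crops included, and the job is handed in when it is done.

Besides the shell and the picture viewer there is one more tool, called after "Emit:" as name(argument=value, ...), one argument or row to a line, values as JSON. send_rows: Moves the arm, as the interface text tells. Its arguments: {"type":"object","properties":{"deltas":{"type":"string"},"newtons":{"type":"number"}},"required":["deltas"]}

```bash
mkdir -p pics
cat > h.py <<'E'
import numpy as np,cv2
from rig import robot
def K(c):
    f=200/np.tan(np.radians(c["fovy"])/2); return np.array([[f,0,c["cx"]],[0,f,c["cy"]],[0,0,1.]])
def cloud(c):
    v,u=np.mgrid[:400,:640]; p=np.stack([u,v],-1).reshape(-1,1,2).astype(float)
    n=cv2.undistortPoints(p,K(c),np.array([c["k1"],0,0,0,0.])).reshape(400,640,2)
    d=c["depth"][...,None]; X=np.concatenate([n*d,d],-1)
    R,_=cv2.Rodrigues(np.array(c["rvec"],float)); return (X-np.array(c["tvec"]))@R
def proj(c,P):
    return cv2.projectPoints(np.array(P,float).reshape(-1,3),np.array(c["rvec"],float),np.array(c["tvec"],float),K(c),np.array([c["k1"],0,0,0,0.]))[0].reshape(-1,2)
E
python3 - <<'E'
from h import *
ims=[]
o=robot.get_obs(); print({k:np.round(v,3) for k,v in o.items()})
for n in("scene","top"):
    c=robot.camera(n); cv2.imwrite(f"pics/{n}0.png",c["image"][...,::-1]); W=cloud(c)
    R,_=cv2.Rodrigues(np.array(c["rvec"],float)); print(n,"cam at",-R.T@c["tvec"])
    for t in("plug_p","pointer_p","block","ptfe_roll","union_20","brass_nipple","tube_cutter"):
        for r in robot.cut_out(n,t)[:4]:
            m=r["region"]&(c["depth"]>0); P=W[m]
            if len(P): print(n,t,round(r["p"],2),np.round(r["box"]),np.round(np.percentile(P,[2,50,98],axis=0),3).tolist())
E
```

```text
{'time': np.float64(0.0), 'q': array([-1.373,  0.528,  1.434, -0.   ,  1.181, -0.178]), 'joint_velocities': array([-0.   , -0.001, -0.   ,  0.   ,  0.   , -0.001]), 'joint_torque': array([-1.0000e-03, -4.4005e+01, -1.7659e+01,  6.3000e-02,  5.8000e-02,
       -0.0000e+00]), 'position': array([ 0.229, -0.581,  0.291]), 'tool_rot': array([ 0.982,  0.187, -0.   , -0.001]), 'ft_force': array([-0.076, -0.472, -0.25 ]), 'moment': array([-0.002, -0.013, -0.048]), 'grip_force': np.float64(0.0), 'grip_width': np.float64(0.087)}
scene cam at [0.02135931 0.40953651 0.79731692]
scene plug_p 0.93 [326. 142. 346. 176.] [[0.524, -0.002, 0.002], [0.532, 0.046, 0.113], [0.624, 0.057, 0.134]]
scene plug_p 0.92 [403. 113. 424. 149.] [[0.5, -0.189, 0.002], [0.509, -0.11, 0.118], [0.595, -0.102, 0.149]]
scene plug_p 0.81 [370. 126. 385. 161.] [[0.512, -0.124, 0.0], [0.521, -0.032, 0.113], [0.614, -0.023, 0.135]]
scene plug_p 0.61 [182. 244. 253. 283.] [[0.496, 0.258, 0.001], [0.514, 0.317, 0.017], [0.534, 0.367, 0.023]]
scene pointer_p 0.37 [329. 142. 345. 173.] [[0.524, 0.032, 0.065], [0.532, 0.047, 0.1
[... 1162 characters left out ...]
111, 0.145], [0.524, -0.102, 0.149]]
top block 0.85 [326. 184. 462. 259.] [[0.469, -0.171, 0.008], [0.511, -0.016, 0.012], [0.578, 0.1, 0.021]]
top ptfe_roll 0.69 [408. 264. 427. 282.] [[0.398, -0.114, 0.006], [0.42, -0.098, 0.014], [0.443, -0.068, 0.017]]
top ptfe_roll 0.3 [327. 188. 466. 259.] [[0.468, -0.172, 0.008], [0.51, -0.023, 0.012], [0.578, 0.098, 0.02]]
top union_20 0.67 [323. 246. 351. 263.] [[0.423, 0.055, 0.023], [0.441, 0.079, 0.034], [0.459, 0.103, 0.041]]
top union_20 0.65 [392. 175. 413. 184.] [[0.602, -0.067, 0.002], [0.612, -0.045, 0.019], [0.627, -0.025, 0.024]]
top tube_cutter 0.57 [207. 194. 259. 224.] [[0.494, 0.256, 0.0], [0.514, 0.311, 0.017], [0.533, 0.365, 0.024]]
```

Run:
```python
from h import *
for n in("scene","top"):
    c=robot.camera(n); W=cloud(c)
    cv2.imwrite(f"pics/{n}1.png",cv2.resize(c["image"][90:300,170:490,::-1],None,fx=2.5,fy=2.5))
    for g in([.535,.045],[.523,-.033],[.511,-.112]):
        m=(np.hypot(W[...,0]-g[0],W[...,1]-g[1])<.03)&(W[...,2]>.122); P=W[m]
        zt=np.percentile(P[:,2],90); Q=P[P[:,2]>zt-.004]
        (ce,wh,a)=cv2.minAreaRect(Q[:,:2].astype(np.float32))
        print(n,len(Q),"ztop",round(zt,4),"mid",np.round(ce,4),"size",np.round(wh,3),"mean",Q.mean(0).round(4), "all-mid",np.round((P.min(0)+P.max(0))/2,4))
```

```text
scene 145 ztop 0.1332 mid [0.5376 0.0431] size [0.028 0.029] mean [0.5368 0.0438 0.1316] all-mid [0.537  0.0435 0.1288]
scene 142 ztop 0.1343 mid [ 0.5251 -0.0358] size [0.029 0.029] mean [ 0.5249 -0.0358  0.1329] all-mid [ 0.5251 -0.0364  0.1293]
scene 140 ztop 0.1484 mid [ 0.5128 -0.1147] size [0.028 0.028] mean [ 0.5122 -0.115   0.147 ] all-mid [ 0.5136 -0.1155  0.1363]
top 173 ztop 0.1328 mid [0.5357 0.0436] size [0.028 0.028] mean [0.536 0.043 0.131] all-mid [0.5357 0.0434 0.1292]
top 170 ztop 0.1343 mid [ 0.5238 -0.036 ] size [0.027 0.028] mean [ 0.5242 -0.0361  0.1325] all-mid [ 0.5235 -0.036   0.1311]
top 193 ztop 0.1479 mid [ 0.5114 -0.1149] size [0.028 0.028] mean [ 0.5117 -0.115   0.1462] all-mid [ 0.5112 -0.115   0.1372]
```

View pics/scene1.png

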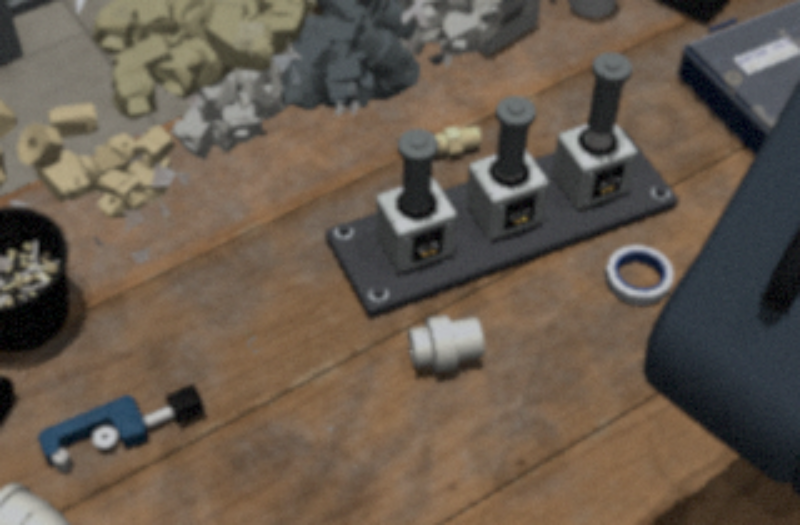

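View pics/top1.png

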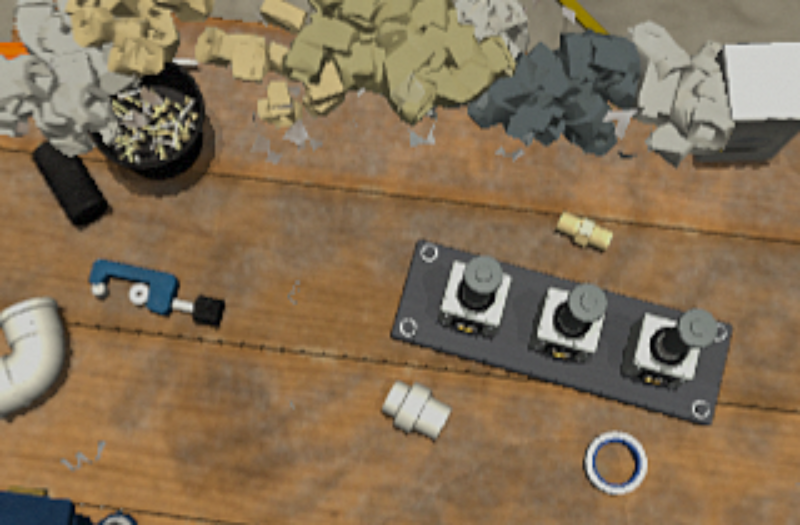

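Both views show the row. The right-hand (-y) plug stands about 15 mm up, so that is the unheld one. First I'll go above it.

Emit:
send_rows(
  deltas="43.5 -33 0 0 0 0 1;43.5 -33 0 0 0 0 1;43.5 -33 0 0 0 0 1;43.5 -33 0 0 0 0 1;43.5 -33 0 0 0 0 1;43.5 -33 0 0 0 0 1;43.5 -33 0 0 0 0 1;43.5 -33 0 0 0 0 1;43.5 -33 0 0 0 0 1;43.5 -33 0 0 0 0 1",
)

```text
time: 2.15
position: [0.5139, -0.1132, 0.2925]
tool_rot: [0.982, 0.187, 0.0, 0.0]
ft_force: [0.4, -1.2, -1.1]
grip_width: 0.0869
grip_force: 0.0
```

Emit:
send_rows(
  deltas="0 0 0 0 0 -9.9 1;0 0 0 0 0 -9.9 1;0 0 0 0 0 -9.9 1;0 0 0 0 0 -9.9 1;0 0 0 0 0 -9.9 1;0 0 0 0 0 -9.9 1;0 0 0 0 0 0 1;0 0 0 0 0 0 1",
)

```text
time: 3.15
position: [0.513, -0.1147, 0.2923]
tool_rot: [0.762, 0.648, 0.0, 0.0]
ft_force: [-0.2, 0.5, 0.2]
grip_width: 0.0868
grip_force: 0.0
```

Emit:
send_rows(
  deltas="0 0 30 0 0 0 1;0 0 30 0 0 0 1;0 0 30 0 0 0 1;0 0 22 0 0 0 1;0 0 20 0 0 0 0.6;0 0 0 0 0 0 0.5;0 0 0 0 0 0 0.4;0 0 0 0 0 0 0.3;0 0 0 0 0 0 0.25;0 0 0 0 0 0 0.2",
  newtons=40,
)

```text
time: 4.4
position: [0.5131, -0.1148, 0.1607]
tool_rot: [0.761, 0.649, 0.0, 0.0]
ft_force: [-0.3, -0.7, -0.2]
grip_width: 0.0351
grip_force: 0.0
```

Emit:
send_rows(
  deltas="0 0 0 0 0 0 0;0 0 0 0 0 0 0;0 0 0 0 0 0 0;0 0 0 0 0 0 0",
)

```text
time: 4.9
position: [0.5122, -0.1146, 0.16]
tool_rot: [0.761, 0.649, -0.001, -0.001]
ft_force: [-3.7, -1.4, 1.0]
grip_width: 0.0265
grip_force: 40.0
```

Emit:
send_rows(
  deltas="0 0 1 0 0 0 0;0 0 1 0 0 0 0;0 0 1 0 0 0 0;0 0 0 0 0 0 0",
)

```text
time: 5.4
position: [0.5123, -0.1145, 0.1569]
tool_rot: [0.761, 0.649, -0.0, -0.001]
ft_force: [-5.0, -0.6, 0.6]
grip_width: 0.0267
grip_force: 40.0
```

Run:
```python
from h import *
c=robot.camera("scene"); u,v=proj(c,[.51,-.115,.11])[0].astype(int)
cv2.imwrite("pics/s2.png",cv2.resize(c["image"][v-60:v+60,u-80:u+80,::-1],None,fx=5,fy=5,interpolation=cv2.INTER_CUBIC)); print(u,v)
```

```text
412 130
```

View pics/s2.png

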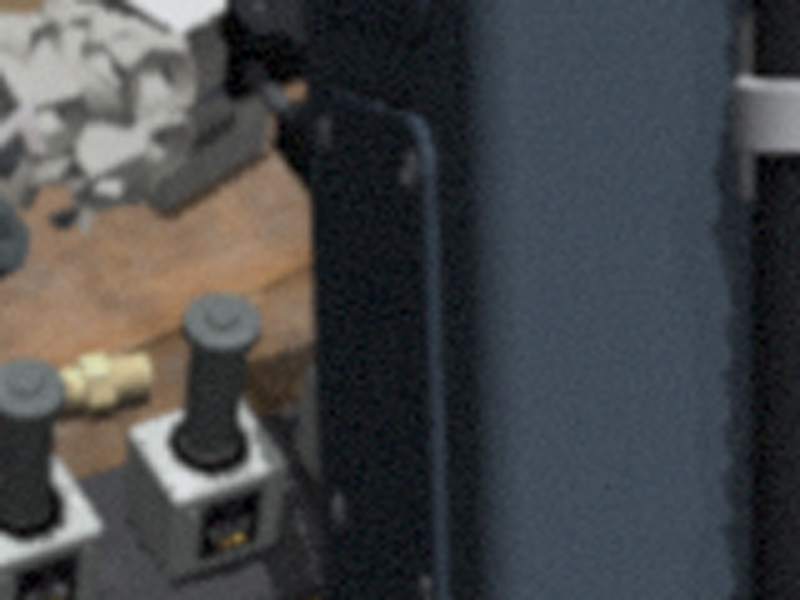

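The arm hides the right-hand plug here; the middle plug (220,330) and left plug (30,390) are undisturbed. I'll press on using force feedback.

Emit:
send_rows(
  deltas="0 0 1 0 0 0 0;0 0 1 0 0 0 0;0 0 1 0 0 0 0;0 0 0 0 0 0 0",
)

```text
time: 5.95
position: [0.5124, -0.1146, 0.1545]
tool_rot: [0.761, 0.649, -0.0, -0.001]
ft_force: [-5.8, -0.0, 3.8]
grip_width: 0.0264
grip_force: 40.0
```

Emit:
send_rows(
  deltas="0 0 1 0 0 0 0;0 0 1 0 0 0 0;0 0 0 0 0 0 0",
)

```text
time: 6.32
position: [0.5123, -0.1146, 0.1519]
tool_rot: [0.761, 0.649, -0.0, -0.001]
ft_force: [-5.3, -0.2, 0.2]
grip_width: 0.0267
grip_force: 40.0
```

Emit:
send_rows(
  deltas="0 0 1 0 0 0 0;0 0 1 0 0 0 0;0 0 0 0 0 0 0",
)

```text
time: 6.7
position: [0.5123, -0.1145, 0.1499]
tool_rot: [0.761, 0.649, -0.0, -0.001]
ft_force: [-5.6, -1.3, -0.5]
grip_width: 0.0268
grip_force: 40.0
```

Emit:
send_rows(
  deltas="0 0 1 0 0 0 0;0 0 1 0 0 0 0;0 0 0 0 0 0 0;0 0 0 0 0 0 0",
)

```text
time: 7.2
position: [0.5123, -0.1145, 0.1479]
tool_rot: [0.761, 0.649, -0.0, -0.001]
ft_force: [-4.7, -0.5, 0.2]
grip_width: 0.0264
grip_force: 40.0
```

Emit:
send_rows(
  deltas="0 0 -1 0 0 0 0;0 0 -1 0 0 0 0;0 0 -1 0 0 0 0;0 0 0 0 0 0 0",
)

```text
time: 7.7
position: [0.5123, -0.1145, 0.1509]
tool_rot: [0.761, 0.649, -0.0, -0.001]
ft_force: [-4.9, -1.4, -1.9]
grip_width: 0.0265
grip_force: 40.0
```

Emit:
send_rows(
  deltas="0 0 -1 0 0 0 0;0 0 -1 0 0 0 0;0 0 0 0 0 0 0;0 0 0 0 0 0 0",
)

```text
time: 8.2
position: [0.5123, -0.1145, 0.1527]
tool_rot: [0.761, 0.649, -0.0, -0.001]
ft_force: [-4.9, -0.9, -3.2]
grip_width: 0.0263
grip_force: 40.0
```

Emit:
send_rows(
  deltas="0 0 -1 0 0 0 0;0 0 -1 0 0 0 0;0 0 0 0 0 0 0;0 0 0 0 0 0 0",
)

```text
time: 8.7
position: [0.5123, -0.1145, 0.1546]
tool_rot: [0.761, 0.649, -0.0, -0.001]
ft_force: [-5.0, -1.2, -6.9]
grip_width: 0.0268
grip_force: 40.0
```

Emit:
send_rows(
  deltas="0 0 -1 0 0 0 0;0 0 0 0 0 0 0;0 0 0 0 0 0 0",
)

```text
time: 9.07
position: [0.5123, -0.1145, 0.1556]
tool_rot: [0.761, 0.649, -0.0, -0.001]
ft_force: [-4.4, -1.7, -9.7]
grip_width: 0.0266
grip_force: 40.0
```

Emit:
send_rows(
  deltas="0 0 -1 0 0 0 0;0 0 -1 0 0 0 0;0 0 0 0 0 0 0;0 0 0 0 0 0 0",
)

```text
time: 9.57
position: [0.5123, -0.1145, 0.1576]
tool_rot: [0.761, 0.649, -0.0, -0.001]
ft_force: [-5.1, -2.4, -13.5]
grip_width: 0.0266
grip_force: 40.0
```

Emit:
send_rows(
  deltas="0 0 -0 0 0 0 0;0 0 2 0 0 0 0;0 0 2 0 0 0 0;0 0 2 0 0 0 0;0 0 2 0 0 0 0;0 0 0 0 0 0 0;0 0 0 0 0 0 0.4;0 0 0 0 0 0 0.6;0 0 0 0 0 0 0.7;0 0 0 0 0 0 0.7",
)

```text
time: 10.82
position: [0.5145, -0.1152, 0.1511]
tool_rot: [0.761, 0.649, 0.001, 0.002]
ft_force: [-0.5, -0.8, 0.3]
grip_width: 0.0558
grip_force: 0.0
```

Emit:
send_rows(
  deltas="0 0 -30 0 0 0 0.7;0 0 -30 0 0 0 0.7;0 0 -30 0 0 0 0.7;26 0 0 0 0 0 0.7;27 0 0 0 0 0 0.7;27 0 0 0 0 0 0.7;0 0 0 0 0 0 0.7;0 0 0 0 0 0 0.7",
)

```text
time: 11.82
position: [0.5259, -0.0362, 0.2405]
tool_rot: [0.761, 0.649, 0.0, 0.001]
ft_force: [1.2, 0.1, 0.2]
grip_width: 0.0612
grip_force: 0.0
```

Run:
```python
from h import *
c=robot.camera("scene"); u,v=proj(c,[.5,-.1,.06])[0].astype(int)
cv2.imwrite("pics/s3.png",cv2.resize(c["image"][v-45:v+45,u-60:u+60,::-1],None,fx=6,fy=6,interpolation=cv2.INTER_CUBIC)); print(u,v)
for n in("scene","top"):
    c=robot.camera(n); W=cloud(c)
    m=(np.hypot(W[...,0]-.511,W[...,1]+.115)<.02)&(W[...,2]>.09)&(W[...,2]<.16); P=W[m]
    print(len(P), np.percentile(P[:,2],[50,90,98]) if len(P) else 0)
```

```text
406 154
0 0
0 0
```

View pics/s3.png

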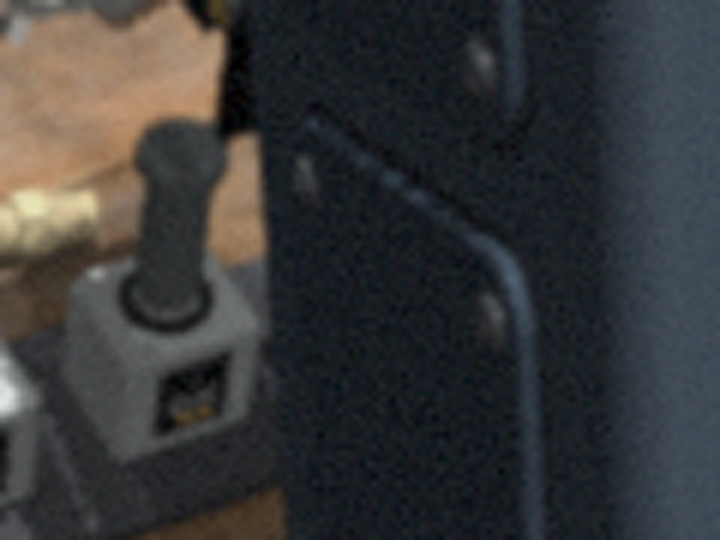

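Picture: the middle plug is in view (180,160) with its pointer at the bottom of the window; the arm still hides the right-hand plug. On to the middle one.

Emit:
send_rows(
  deltas="0 1 25 0 0 0 0.7;0 0 25 0 0 0 0.7;0 0 20 0 0 0 0.7;0 0 15 0 0 0 0.6;0 0 0 0 0 0 0.4;0 0 0 0 0 0 0.2;0 0 0 0 0 0 0;0 0 0 0 0 0 0;0 0 0 0 0 0 0;0 0 0 0 0 0 0",
)

```text
time: 13.22
position: [0.5246, -0.0356, 0.1553]
tool_rot: [0.761, 0.649, -0.001, -0.002]
ft_force: [-5.0, -1.3, 0.9]
grip_width: 0.0282
grip_force: 40.2
```

Emit:
send_rows(
  deltas="0 0 -1 0 0 0 0;0 0 -1 0 0 0 0;0 0 -1 0 0 0 0;0 0 0 0 0 0 0",
)

```text
time: 13.72
position: [0.5246, -0.0356, 0.1579]
tool_rot: [0.761, 0.649, -0.002, -0.002]
ft_force: [-5.3, -1.3, -0.8]
grip_width: 0.0286
grip_force: 40.2
```

Emit:
send_rows(
  deltas="0 0 -1 0 0 0 0;0 0 -1 0 0 0 0;0 0 0 0 0 0 0;0 0 0 0 0 0 0",
)

```text
time: 14.22
position: [0.5246, -0.0356, 0.1599]
tool_rot: [0.761, 0.649, -0.002, -0.002]
ft_force: [-4.9, -1.5, -1.9]
grip_width: 0.0286
grip_force: 40.2
```

Emit:
send_rows(
  deltas="0 0 -1 0 0 0 0;0 0 -1 0 0 0 0;0 0 0 0 0 0 0;0 0 0 0 0 0 0",
)

```text
time: 14.72
position: [0.5246, -0.0356, 0.1617]
tool_rot: [0.761, 0.649, -0.002, -0.002]
ft_force: [-4.7, -1.7, -2.7]
grip_width: 0.0282
grip_force: 40.3
```

Emit:
send_rows(
  deltas="0 0 -1 0 0 0 0;0 0 -1 0 0 0 0;0 0 0 0 0 0 0;0 0 0 0 0 0 0",
)

```text
time: 15.22
position: [0.5246, -0.0356, 0.1633]
tool_rot: [0.761, 0.649, -0.002, -0.002]
ft_force: [-4.1, -1.1, -5.2]
grip_width: 0.0283
grip_force: 40.4
```

Emit:
send_rows(
  deltas="0 0 -1 0 0 0 0;0 0 -1 0 0 0 0;0 0 -1 0 0 0 0;0 0 0 0 0 0 0;0 0 0 0 0 0 0",
)

```text
time: 15.85
position: [0.5246, -0.0356, 0.1659]
tool_rot: [0.761, 0.649, -0.002, -0.002]
ft_force: [-5.1, -1.8, -10.8]
grip_width: 0.0283
grip_force: 40.5
```

Emit:
send_rows(
  deltas="0 0 -1 0 0 0 0;0 0 0 0 0 0 0;0 0 0 0 0 0 0",
)

```text
time: 16.23
position: [0.5246, -0.0356, 0.1668]
tool_rot: [0.761, 0.649, -0.002, -0.002]
ft_force: [-4.4, -1.7, -12.1]
grip_width: 0.0278
grip_force: 40.6
```

Emit:
send_rows(
  deltas="0 0 -1 0 0 0 0;0 0 0 0 0 0 0;0 0 0 0 0 0 0",
)

```text
time: 16.6
position: [0.5246, -0.0355, 0.1677]
tool_rot: [0.761, 0.649, -0.002, -0.002]
ft_force: [-5.5, -1.9, -15.0]
grip_width: 0.0284
grip_force: 40.7
```

Emit:
send_rows(
  deltas="0 0 2 0 0 0 0;0 0 2 0 0 0 0;0 0 2 0 0 0 0;0 0 2 0 0 0 0;0 0 1 0 0 0 0;0 0 0 0 0 0 0;0 0 0 0 0 0 0.4;0 0 0 0 0 0 0.6;0 0 0 0 0 0 0.7;0 0 0 0 0 0 0.7",
)

```text
time: 17.85
position: [0.5281, -0.0361, 0.1611]
tool_rot: [0.761, 0.649, 0.001, 0.002]
ft_force: [-0.8, 1.3, -0.0]
grip_width: 0.0561
grip_force: 0.0
```

Emit:
send_rows(
  deltas="0 0 -30 0 0 0 0.7;0 0 -30 0 0 0 0.7;0 0 -23 0 0 0 0.7;26 0 0 0 0 0 0.7;27 0 0 0 0 0 0.7;27 0 0 0 0 0 0.7;0 0 0 0 0 0 0.7;0 0 0 0 0 0 0.7",
)

```text
time: 18.85
position: [0.5394, 0.0428, 0.2434]
tool_rot: [0.761, 0.649, 0.0, 0.0]
ft_force: [-0.3, 0.1, 0.2]
grip_width: 0.061
grip_force: 0.0
```

Run:
```python
from h import *
c=robot.camera("scene"); u,v=proj(c,[.49,-.06,.07])[0].astype(int)
cv2.imwrite("pics/s4.png",cv2.resize(c["image"][v-50:v+50,u-65:u+65,::-1],None,fx=6,fy=6,interpolation=cv2.INTER_CUBIC)); print(u,v)
```

```text
394 162
```

View pics/s4.png

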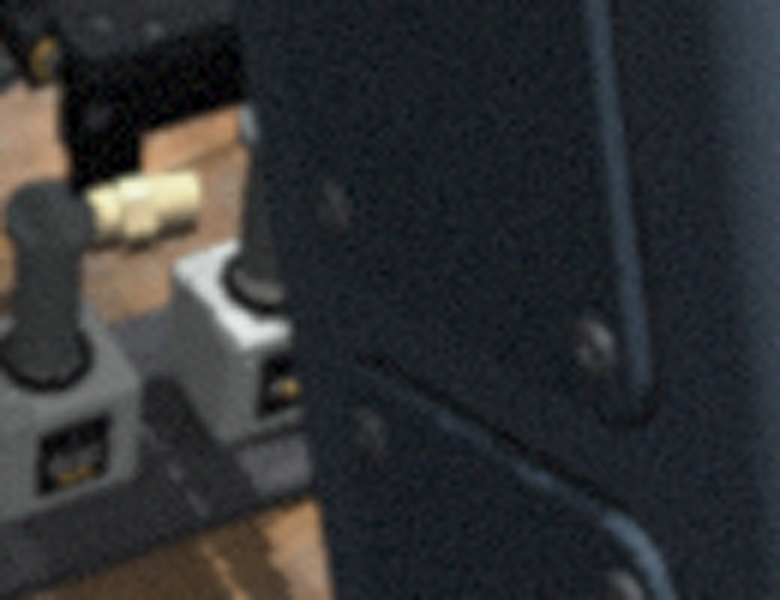

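Middle pointer (285,385) has moved up its window. Now the left plug, correcting the grip by 3 mm along tool -y.

Emit:
send_rows(
  deltas="0 -3 25 0 0 0 0.7;0 0 25 0 0 0 0.7;0 0 23 0 0 0 0.7;0 0 15 0 0 0 0.6;0 0 0 0 0 0 0.4;0 0 0 0 0 0 0.2;0 0 0 0 0 0 0;0 0 0 0 0 0 0;0 0 0 0 0 0 0;0 0 0 0 0 0 0",
)

```text
time: 20.15
position: [0.5366, 0.0436, 0.1559]
tool_rot: [0.761, 0.649, 0.0, 0.001]
ft_force: [-1.2, -0.2, 5.9]
grip_width: 0.0284
grip_force: 40.0
```

Emit:
send_rows(
  deltas="0 0 -1 0 0 0 0;0 0 -1 0 0 0 0;0 0 -1 0 0 0 0;0 0 0 0 0 0 0",
)

```text
time: 20.65
position: [0.5365, 0.0435, 0.1582]
tool_rot: [0.761, 0.649, 0.0, 0.0]
ft_force: [2.0, 0.2, -1.1]
grip_width: 0.028
grip_force: 40.0
```

Emit:
send_rows(
  deltas="0 0 -1 0 0 0 0;0 0 -1 0 0 0 0;0 0 0 0 0 0 0;0 0 0 0 0 0 0",
)

```text
time: 21.15
position: [0.5365, 0.0435, 0.1605]
tool_rot: [0.761, 0.649, 0.0, 0.0]
ft_force: [2.3, -0.2, -1.5]
grip_width: 0.0283
grip_force: 40.0
```

Emit:
send_rows(
  deltas="0 0 -1 0 0 0 0;0 0 -1 0 0 0 0;0 0 0 0 0 0 0;0 0 0 0 0 0 0",
)

```text
time: 21.65
position: [0.5364, 0.0435, 0.1624]
tool_rot: [0.761, 0.649, 0.0, 0.0]
ft_force: [3.0, 0.0, -0.7]
grip_width: 0.0282
grip_force: 40.0
```

Emit:
send_rows(
  deltas="0 0 -1 0 0 0 0;0 0 -1 0 0 0 0;0 0 0 0 0 0 0;0 0 0 0 0 0 0",
)

```text
time: 22.15
position: [0.5364, 0.0435, 0.1641]
tool_rot: [0.761, 0.649, 0.0, 0.0]
ft_force: [5.3, -1.1, -5.3]
grip_width: 0.0281
grip_force: 40.0
```

Emit:
send_rows(
  deltas="0 0 -1 0 0 0 0;0 0 -1 0 0 0 0;0 0 0 0 0 0 0;0 0 0 0 0 0 0",
)

```text
time: 22.65
position: [0.5363, 0.0435, 0.1659]
tool_rot: [0.761, 0.649, 0.0, 0.0]
ft_force: [5.7, -0.9, -7.7]
grip_width: 0.0281
grip_force: 40.0
```

Emit:
send_rows(
  deltas="0 0 -1 0 0 0 0;0 0 -1 0 0 0 0;0 0 0 0 0 0 0;0 0 0 0 0 0 0",
)

```text
time: 23.15
position: [0.5363, 0.0436, 0.1675]
tool_rot: [0.761, 0.649, 0.0, -0.0]
ft_force: [5.6, -0.1, -9.4]
grip_width: 0.0284
grip_force: 40.0
```

Emit:
send_rows(
  deltas="0 0 -1 0 0 0 0;0 0 0 0 0 0 0;0 0 0 0 0 0 0",
)

```text
time: 23.52
position: [0.5363, 0.0435, 0.1683]
tool_rot: [0.761, 0.649, -0.0, -0.0]
ft_force: [5.6, -0.4, -12.4]
grip_width: 0.0284
grip_force: 40.0
```

Emit:
send_rows(
  deltas="0 0 -1 0 0 0 0;0 0 0 0 0 0 0;0 0 0 0 0 0 0",
)

```text
time: 23.9
position: [0.5363, 0.0435, 0.1691]
tool_rot: [0.761, 0.649, -0.0, -0.0]
ft_force: [7.1, -1.4, -14.0]
grip_width: 0.0286
grip_force: 40.0
```

Emit:
send_rows(
  deltas="0 0 2 0 0 0 0;0 0 2 0 0 0 0;0 0 2 0 0 0 0;0 0 2 0 0 0 0;0 0 1 0 0 0 0;0 0 0 0 0 0 0;0 0 0 0 0 0 0.4;0 0 0 0 0 0 0.6;0 0 0 0 0 0 0.7;0 0 0 0 0 0 0.7",
)

```text
time: 25.15
position: [0.5354, 0.0438, 0.1609]
tool_rot: [0.761, 0.649, -0.001, -0.001]
ft_force: [-0.3, -0.0, 0.2]
grip_width: 0.0561
grip_force: 0.0
```

Emit:
send_rows(
  deltas="0 0 -30 0 0 0 0.7;0 0 -30 0 0 0 0.7;0 0 -30 0 0 0 0.7;0 0 -30 0 0 0 0.7;-30 0 0 0 0 0 0.7",
)

```text
time: 25.78
position: [0.5325, 0.0148, 0.2837]
tool_rot: [0.76, 0.65, 0.002, 0.002]
ft_force: [0.1, -0.2, -0.5]
grip_width: 0.0612
grip_force: 0.0
```

Emit:
send_rows(
  deltas="-55 -14 0 0 0 0 0.7;-55 -14 0 0 0 0 0.7;-55 -14 0 0 0 0 0.7;-55 -14 0 0 0 0 0.7;-55 -14 0 0 0 0 0.7;-55 -14 0 0 0 0 0.7;-55 -14 0 0 0 0 0.7;-55 -14 0 0 0 0 0.7;-55 -14 0 0 0 0 0.7;-55 -14 0 0 0 0 0.7",
)

```text
time: 27.02
position: [0.3054, -0.5082, 0.281]
tool_rot: [0.761, 0.649, 0.0, -0.001]
ft_force: [0.7, 0.2, 0.1]
grip_width: 0.0609
grip_force: 0.0
```

Run:
```python
from h import *
print(robot.get_obs()["time"])
ims=[]
for n in("scene","top"):
    c=robot.camera(n); W=cloud(c)
    for g in([.5367,.0435],[.5245,-.036],[.512,-.115]):
        m=(np.hypot(W[...,0]-g[0],W[...,1]-g[1])<.02)&(W[...,2]>.115); P=W[m]
        print(n,len(P),np.percentile(P[:,2],90).round(4) if len(P) else 0)
    for i,g in enumerate(([.5367,.0435],[.5245,-.036],[.512,-.115])):
        b=np.array([g[0],g[1],.035])-.022*np.array([.988,-.154,0]); u,v=proj(c,b)[0].astype(int)
        ims.append(cv2.resize(c["image"][v-17:v+17,u-15:u+15,::-1],None,fx=8,fy=8,interpolation=cv2.INTER_CUBIC))
    if n=="scene": # lift scale: pixel rows of 0,4,8.5 mm higher
        print(proj(c,[b,b+[0,0,.004],b+[0,0,.0085]]))
cv2.imwrite("pics/f.png",np.vstack([np.hstack(ims[:3]),np.hstack(ims[3:])]))
```

```text
27.025
scene 227 0.1381
scene 228 0.1391
scene 221 0.139
[[412.57928618 163.80526927]
 [412.85705317 162.47971563]
 [413.17146761 160.97878586]]
top 199 0.1381
top 204 0.1386
top 209 0.1384
```

View pics/f.png

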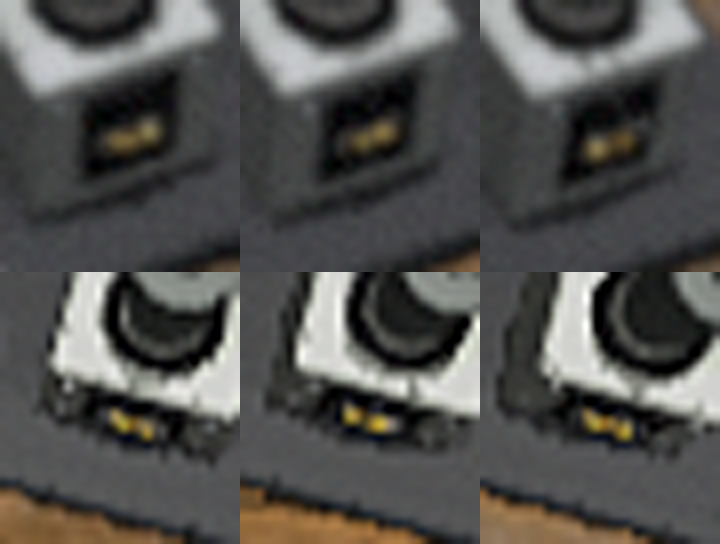

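All three brass pointers sit mid-window, in each case clear of the bottom. The plug tops read 138–139 mm. With the ~2.7 mm height bias seen on the fully-down left plug, that puts the lifts at about 6 mm, so all are caught. Tug forces were 13.5, 15 and 14 N.

```bash
python3 -c "
from rig import robot
print(robot.hand_in())"
```

```text
the job is handed in; nothing more can be done
None
```

The job is handed in, with no verdict returned: I clicked the unheld right-hand plug under its catch, and all three plugs held tugs of 13.5 to 15 N, with their pointers mid-window, the robot clear and nothing around the block touched as far as I could tell.

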